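Load a small jar mill and slide its guard shut until it latches

TASK

Take the milling jar from its wooden rack, set it down gently on the mill's two rollers, in the middle and lying along them, and let go. Then push the mill's clear guard shut by its handle until the latch clicks home and holds it, firmly but without slamming it or leaning hard on it once it is home: the clear plastic cracks. Leave the bowl, the cup and the tub alone.

Things in the scene. Friction and masses are not known exactly. Their poses are not given: they have to be found in the camera images.
- jar_middle (a point): Middle, on the axis, of the milling jar: a closed white porcelain cylinder, 60 mm diameter, 0.45 to 0.7 kg, lying on its side. x runs along the axis to the lid: body from -46 to +36 mm, lid and wing nut to +60. Black rubber tyres (64 mm diameter, 6 mm wide) at -30 and +26 mm; the bare body between them can be gripped from above across the axis. On the rack the axis is 60 mm above the bench.
- rack: Wooden jar rack, fixed, 150 x 96 mm, 42 mm high at its two end cheeks. Origin: centre of its underside, on the bench. x runs along its two rails (19 mm diameter, 48 mm apart, tops 35.5 mm above the bench); the jar lies in them, axis along x.
- mill: Bench-top jar mill, fixed. Origin: on the bench under the middle of the rollers. x: the way the guard slides shut, along the rollers; z up. Rollers: 25 mm diameter, axes 45 mm up at y = -23 and +23 mm, x = -87 to +75. Open guard (travel 0): x = -292 to -112, its striker on a steel tongue 30 mm further. Motor housing x = -268 to -98, 100 high. Base pan x = -295 to +120, 182 wide, rails to 36 high.
- roller_bed (a point): Point on the mill where the middle of the jar belongs: over the middle of the rollers, 83.1 mm above the bench, the height of the jar's axis when both tyres rest on both rollers. x along the rollers, as the mill's. Either end of the jar may face the latch; 15 mm off along the rollers is fine.
- guard (a joint): Travel of the guard (m) along the mill's x: 0 fully open, over the motor housing; starts at 0 to 0.015. Home, where the latch holds it, lies from 0.186 to 0.207, because latch and buffers sit on a slotted, adjustable carriage: it must be felt. The guard is an inverted U of clear plastic, 180 mm long, 158 wide, top 126 mm above the bench, 0.5 kg; its rails drag with 2 N, more when moved fast.
- end_plate (a point): Top middle of the mill's end plate (x = 93 mm, 108 mm above the bench), with the latch and two sprung rubber buffers on the carriage. The buffers meet the guard 3 mm before home and push back with 4 N per mm; the latch drops once they are squeezed with about 12 N. A slow push (under 20 mm/s) of 13 to 17 N always brings the guard home; over 22 N on the buffers breaks the guard.
- guard_handle (a point): Middle of the guard's black bow handle: a round bar 12 mm thick, 90 mm long across the slide (along the mill's y), axis 160 mm above the bench, on two posts at its ends, 28 mm of free height under it. It moves with the guard; at travel 0 it is at x = -202 mm in the mill's frame. Push it from behind (its -x side) with closed fingers reaching down behind the bar, or pinch it from above.
- pawl (a joint): Angle (rad) of the latch pawl, a steel hook on the end plate, 148 mm high, nose at x = 68 to 93 mm in the mill frame: 0 down. Its nose climbs a ramp on the guard from 27 to 5 mm before home, to about 0.18, which takes 4 to 6 N of extra push; past the crest it eases, then the buffers resist and the nose drops to 0 behind the striker with a click: latched. Let go before that, the guard is not held.
- bowl: Bystander: a clay bowl, 110 mm across, 60 mm high, beyond the mill. Origin: centre of its underside.
- cup: Bystander: a terracotta cup, 72 mm across, 75 mm high, past the motor end of the mill. Origin: centre of its underside.
- pot: Bystander: a white lidded tub, 68 mm across, 85 mm high, beyond the latch end of the mill. Origin: centre of its underside.
Not all that is in view belongs to the job. What is shaped like the part that bears jar_middle but green, purple or yellow is not meant.

How it is judged:
By the outcome, as a careful person would: the job done as asked, in the order asked, and still so for the second after the job is handed in, with the robot touching nothing.
It also fails if it takes over 72 s, if anything falls off the work surface, if the arm or the gripper's body presses on something with over 40 N, if the wrist force passes 120 N, or if a joint passes its speed limit or range.

ROBOT

A 6-joint arm with a two-finger parallel gripper is mounted at the origin on the work surface. World frame = base frame: x ahead of the robot, y to its left, z up, the work surface at z = 0. Lengths are in mm, angles in degrees, forces in N, time in s.
With the tool pointing down it reaches from about 300 to 850 mm from the base axis. Payload 4.2 kg.
Tool frame: the origin (TCP) lies midway between the tips of the shut fingers; the grasp point (between the pads) lies 19 mm behind it (env.grip_depth is the distance from the TCP to the grasp point, in mm); z points along the fingers, y is the line along which they close (so a half turn about z gives the same grasp; the last joint's range is limited). The gripper opens to 91 mm and grips with 3 to 60 N. Pads are 32 mm wide; open, the fingers measure 118 mm over their backs; the gripper's body (76 mm by 178 mm) begins 60 mm behind the grasp point.
Start: joints at [66.864, 18.312, 89.639, -0, 72.044, -1.146], TCP at [215.311, 533.185, 191.876] pointing down, gripper open.
Joint ranges: [-177.97, 177.97], [-48.28, 115.42], [12.27, 149.76], [-77.06, 257.06], [2.81, 150.46], [-146.56, 146.56]. Speed limits (degrees/s): [147.25, 147.25, 180, 180, 180, 180].

INTERFACE

Orientations are given as [roll, pitch, yaw] about the fixed x, y, z axes, in that order (R = Rz(yaw) Ry(pitch) Rx(roll)).
In Python, from workcell import env, eyes gives the robot as it stands.
- The arm moves only by the tool send_rows, never from a script. Its argument "motion" is a list of rows, each a list of 7 numbers: the shift along the world's x, y, z normalised to -1 to 1, where 1 is 0.5 m, then the turn, a rotation vector about the world's x, y, z normalised to -1 to 1, where 1 is 60 degrees, then the opening, from -1 (shut) to 1 (fully open). A call has 1 to 20 rows; each row is the pose to reach, as a shift and turn from the pose commanded when the call began; what a row does not reach only later rows make up. A row lasts 1/8 s, in which the tool goes at most 62.5 mm and 10.7 degrees, less where a joint would pass 70% of its speed; a pose out of reach is approached as far as the arm can. A call with a number of a shift or a turn outside -1 to 1 is refused whole. A call with a gripper value outside its range is refused whole. The fingers move at their own pace and stop on an object; "squeeze" is the grip in N (left out, the last holds). Time passes only in rows, so rows that repeat a pose let the fingers close. It gives the time, the measured TCP pose, the force, the opening and the grip force at its end, in the units of the state.
- env.state(): the state, without advancing time (a new reading comes with each control period).
- eyes.grab_frame(name): name is "scene" or "top" or "wrist"; returns a dict with "pixels" (400x640x3 uint8, red, green, blue), "depth" (400x640 float32, mm along the optical axis (not along the pixel's ray), 0 where there is no reading), "fx", "fy", "cx", "cy" (pixels), "R" (3x3) and "t" (3): a world point X has camera coordinates R X + t; the wrist camera has in their place "T_tool_cam" (4x4, takes a point from camera to tool coordinates, whose origin is the TCP and whose axes are the flange's). Camera axes: x right, y down, z forward; pixel columns grow to the right and rows downward; lengths in mm; the calibration is good to about 2 mm. A picture is of the moment at which its call begins: read the wrist's pose just before it.
- env.job_done(): hands the job in; it is judged then, once.
The state is a dict: "time_s": time; "qpos": joint angles; "qvel": joint speeds; "effort": joint torques, N m; "ee_pos": TCP position; "ee_rot": TCP orientation; "force": force on the tool from outside, world axes, zero at the start; "torque": the same for the moment, N m; "gripper_width": finger opening in mm; "gripper_force": force on a finger pad.
Only numpy, scipy, OpenCV 4.12 (cv2) and the standard library are available. Lean on these libraries where they do the work, as an engineer would, in place of code of your own. Each camera call takes 0.05 s, during which the arm holds its last target. There are 200 camera calls.

## Working session

There is one attempt and no reset: what is moved stays moved. The work goes in short steps, Python scripts to look and compute and a tool call to move; the robot and the scene stay as the last step left them, time stands still between calls to the robot, and variables do not carry over. Pictures are saved under pics/ and viewed, at most 10 in all, crops included, and the job is handed in when it is done.

Besides the shell and the picture viewer there is one more tool, called as a command line: name --pt "numbers of a row" for each row, then --argument value for the rest. send_rows: Moves the arm, as the interface text tells. Its arguments: {"type":"object","properties":{"motion":{"type":"array"},"squeeze":{"type":"number"}},"required":["motion"]}

```bash
mkdir -p pics; cat > h.py <<'E'
import numpy as np, cv2
from workcell import env, eyes
def grab(n):
    s=env.state(); f=eyes.grab_frame(n); np.savez(f'{n}.npz',ee=s['ee_pos'],rot=s['ee_rot'],**{k:np.array(v) for k,v in f.items()}); return f
def pts(f):
    d=np.array(f['depth'],float); v,u=np.mgrid[:400,:640]
    P=np.stack([(u-f['cx'])/f['fx']*d,(v-f['cy'])/f['fy']*d,d],-1)
    W=(P-np.array(f['t']))@np.array(f['R']); W[d==0]=np.nan; return W
E
python3 - <<'E'
from h import *
for n in ('scene','top'):
    f=grab(n); cv2.imwrite(f'pics/{n}0.png',f['pixels'][...,::-1])
    print(n,f['fx'],f['cx'],np.round(f['R'],3).tolist(),np.round(f['t']))
print(env.state())
E
```

```text
scene 385.9355389013722 326.8502035202517 [[0.047, 0.999, 0.015], [0.636, -0.018, -0.772], [-0.771, 0.046, -0.636]] [  58. -272. 1808.]
top 446.39325577407374 315.4538252993476 [[0.026, -1.0, 0.006], [-0.978, -0.026, -0.205], [0.205, -0.001, -0.979]] [-102.  590. 1336.]
{'time_s': 0.1, 'qpos': array([ 6.68637055e+01,  1.83461295e+01,  8.97000394e+01, -1.08266043e-03,
        7.20429802e+01, -1.14692922e+00]), 'qvel': array([-0.01743095, -0.04565296, -0.18279333, -0.02925379, -0.02032443,
       -0.06089213]), 'effort': array([-8.45125851e-04, -4.13334060e+01, -2.32507825e+01,  7.28289946e-02,
        4.22614545e-02, -6.46059675e-05]), 'ee_pos': array([215.12251129, 532.71539285, 191.11868346]), 'ee_rot': array([-1.79910848e+02, -7.55244141e-04,  1.58010969e+02]), 'force': array([ 0.1991703 , -0.44927708,  1.06324057]), 'torque': array([-0.03003069,  0.0476745 ,  0.02557112]), 'gripper_force': 0.0, 'gripper_width': 91.38775155862805}
```

View pics/scene0.png

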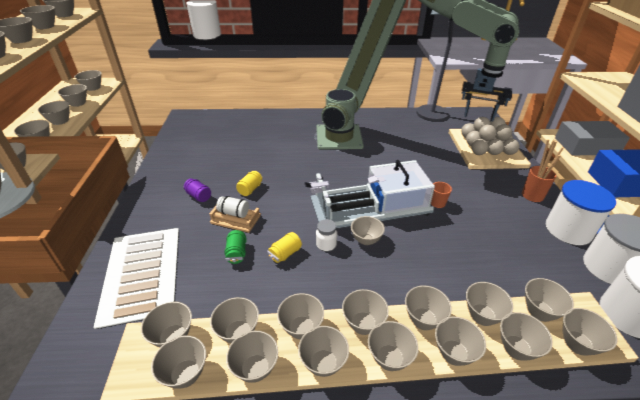

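View pics/top0.png

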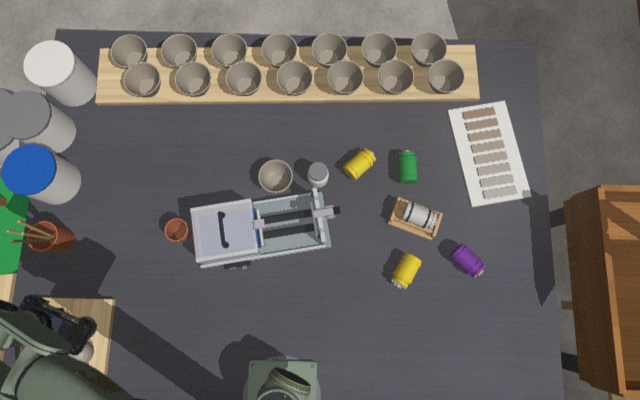

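Scene view: arm at (340,120), rack with the white jar at (235,210), mill at (375,195), and the tub and bowl beyond it. In the top view the jar-shaped candidates are:
- purple at (468,260)
- yellow at (407,270) and (360,163)
- green at (407,166)
- white with black tyres on the wooden rack at (415,215)

The white one fits: it is porcelain, has tyres and lies on the rack. I'll confirm it in a crop.

```bash
python3 - <<'E'
from h import *
f=dict(np.load('top.npz')); W=pts(f); px=f['pixels']
a=cv2.resize(px[170:280,180:330],(750,550),interpolation=cv2.INTER_CUBIC)
b=cv2.resize(px[190:245,380:450],(700,550),interpolation=cv2.INTER_CUBIC)
cv2.imwrite('pics/c.png',np.hstack([cv2.resize(a,(400,293)),cv2.resize(b,(373,293))])[...,::-1])
hsv=cv2.cvtColor(px,cv2.COLOR_RGB2HSV)
H=W[...,2]
print('bench z',np.nanmedian(H[300:340,420:520]))
def rect(m,name):
    P=W[m]; P=P[~np.isnan(P[:,0])]
    if len(P)<5: print(name,len(P));return
    r=cv2.minAreaRect(P[:,:2].astype(np.float32)); v,u=np.nonzero(m)
    c=P[:,:2].mean(0); ev=np.linalg.svd(P[:,:2]-c,full_matrices=False)[2][0]
    print(name,len(P),'px',u.mean().round(),v.mean().round(),'c',P.mean(0).round(1),'rect',np.round(r[0],1),np.round(r[1],1),round(r[2],1),'ang',np.degrees(np.arctan2(ev[1],ev[0])).round(1))
roi=np.zeros(H.shape,bool); roi[185:250,380:450]=1
rect(roi&(H>15),'rack+jar'); rect(roi&(H>65),'jar high'); 
wood=roi&(hsv[...,1]>80)&(hsv[...,0]<25)&(H>15); rect(wood,'wood')
white=roi&(hsv[...,1]<50)&(hsv[...,2]>120); rect(white,'white')
m=np.zeros(H.shape,bool); m[170:280,180:345]=1
rect(m&(H>110)&(H<135)&(hsv[...,2]>100),'guardtop'); rect(m&(H>145)&(H<180)&(np.mgrid[:400,:640][1]<245),'handle')
rect(m&(H>15),'mill')
rect(m&(H>47)&(H<70)&(hsv[...,2]<70),'rollers')
for lo in range(30,180,10): print(lo,(m&(H>lo)&(H<lo+10)).sum(),end=' ')
E
```

```text
bench z 0.5612522699752627
rack+jar 1134 px 416.0 217.0 c [ 546.6 -400.9   60.5] rect [ 552.5 -404.5] [150.4  93.2] 70.6 ang -112.2
jar high 587 px 419.0 215.0 c [ 548.8 -405.    83.6] rect [ 549.1 -411.5] [106.4  60. ] 68.4 ang -109.7
wood 446 px 411.0 219.0 c [ 544.9 -391.2   33.7] rect [ 552.1 -403.9] [149.5  92.2] 70.6 ang 64.8
white 495 px 420.0 216.0 c [ 546.5 -408.1   82. ] rect [ 545.5 -424.8] [129.5  58.2] 71.6 ang -109.3
guardtop 3473 px 231.0 229.0 c [485.9 158.8 126.8] rect [505.5  65.6] [164.2 417.2] 11.0 ang 100.7
handle 149 px 221.0 228.0 c [480.9 180.4 164.9] rect [481.7 181.4] [99.8 12.6] 11.7 ang -169.0
mill 9018 px 262.0 225.0 c [507.5  73.5  78.1] rect [544.4  70. ] [290.8 559.2] 16.3 ang -70.5
rollers 670 px 288.0 223.0 c [516.3  -2.8  56.4] rect [463.6 104.6] [132.6 382.7] 11.1 ang 103.2
30 606 40 290 50 840 60 313 70 110 80 166 90 79 100 43 110 47 120 2966 130 566 140 193 150 24 160 125 170 9
```

View pics/c.png

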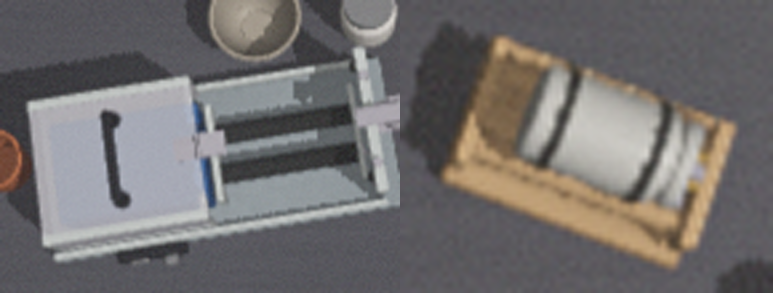

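The crop confirms it: the white porcelain jar with two black tyres on the rack (crop 615,135), lid end at the right (695,170). The mill crop shows the guard open at left with its handle at (117,160), two dark rollers at (290,145), and the end plate and latch at (370,115).

```bash
python3 - <<'E'
from h import *
f=dict(np.load('top.npz')); W=pts(f); px=f['pixels']; H=W[...,2]; hsv=cv2.cvtColor(px,cv2.COLOR_RGB2HSV); V=hsv[...,2]
m=np.zeros(H.shape,bool); m[170:280,180:345]=1
g=(m&(H>120)&(H<131)).astype(np.uint8); n,l,st,_=cv2.connectedComponentsWithStats(cv2.morphologyEx(g,cv2.MORPH_OPEN,np.ones((5,5),np.uint8)))
k=1+np.argmax(st[1:,4]); r=cv2.minAreaRect(W[l==k][:,:2].astype(np.float32)); print('guard',r)
th=np.radians(-79.0)
for it in (0,):
  X=np.array([np.cos(th),np.sin(th)]);Y=np.array([-X[1],X[0]])
  c0=np.array([481.7,181.4]); c0=c0
  q=(W[...,:2]-c0)@np.stack([X,Y],1)
  def ext(mask,nm):
    s=q[mask]; s=s[~np.isnan(s[:,0])]; print(nm,len(s),'u',np.percentile(s[:,0],[1,5,50,95,99]).round(1),'v',np.percentile(s[:,1],[1,5,50,95,99]).round(1))
  ext(l==k,'guard')
  ro=m&(H>45)&(H<65)&(V<75)&(q[...,0]>100)&(q[...,0]<300)&(abs(q[...,1])<50)
  ext(ro&(q[...,1]>0),'rol+'); ext(ro&(q[...,1]<0),'rol-')
  ext(ro&(H>54)&(q[...,1]>0),'rol+top'); ext(ro&(H>54)&(q[...,1]<0),'rol-top')
  for sgn in(1,-1):
    s=ro&(sgn*q[...,1]>0)&(H>53); a=q[s]; print('slope deg',np.degrees(np.polyfit(a[:,0],a[:,1],1)[0]))
  ext(m&(H>100)&(H<114)&(q[...,0]>200),'endplate'); ext(m&(H>138)&(H<160)&(q[...,0]>200),'pawl')
  ext(m&(H>12)&(H<45),'pan')
# jar tyres
th=np.radians(-109.4);X=np.array([np.cos(th),np.sin(th)]);Y=np.array([-X[1],X[0]])
q=(W[...,:2]-np.array([551.4,-404.5]))@np.stack([X,Y],1)
j=(H>70)&(abs(q[...,0])<80)&(abs(q[...,1])<40)&(np.mgrid[:400,:640][1]>380)
print('jar u',np.percentile(q[j][:,0],[0,1,99,100]),'v',np.percentile(q[j][:,1],[0,2,98,100]))
d=j&(V<90)&(H>80)
for s in range(-50,65,4):
  z=j&(H>80)&(q[...,0]>=s)&(q[...,0]<s+4); print(s,int(V[z].mean()) if z.any() else None,round(float(np.nanmax(H[z])),1) if z.any() else '',end=' | ')
# ray for top of jar
z=j&(H>88); print('\ntopline v',q[z][:,1].mean(), 'z', np.nanpercentile(H[j],[95,99]))
E
```

```text
guard ((477.12530517578125, 231.3165283203125), (146.68833923339844, 75.50161743164062), 5.883167743682861)
guard 866 u [-88.6 -82.8 -53.5 -18.9 -14.1] v [-67.5 -59.8  -3.6  60.4  75.9]
rol+ 344 u [115.2 122.  190.8 256.5 262.2] v [11.9 13.1 22.6 33.  34.4]
rol- 357 u [107.6 114.1 186.3 256.  261.8] v [-33.3 -32.5 -23.6 -13.2 -11.6]
rol+top 252 u [115.3 122.8 190.8 256.5 262.5] v [13.2 14.3 23.9 32.4 33.8]
rol-top 262 u [107.1 112.6 183.3 256.5 262.3] v [-32.8 -31.  -23.  -14.4 -12.7]
slope deg -0.344852202868474
slope deg -0.032238727906453074
endplate 3 u [277.6 278.  283.1 288.3 288.8] v [-80.9 -80.9 -80.3 -45.5 -42.4]
pawl 216 u [267.6 271.1 309.7 341.5 344.9] v [-15.9 -12.6   0.9  14.3  17.7]
pan 3489 u [-123.9  -24.1  175.1  299.3  308.8] v [-103.4  -89.4   -4.2  154.7  182. ]
jar u [-45.32290458 -44.69691137  49.3212621   50.1645699 ] v [-30.61201749 -25.66211024  27.34871486  31.50392489]
-50 None  | -46 124 93.3 | -42 183 93.2 | -38 186 96.5 | -34 123 99.4 | -30 80 98.1 | -26 170 96.5 | -22 189 94.4 | -18 187 92.1 | -14 187 95.2 | -10 186 92.5 | -6 188 99.1 | -2 188 94.7 | 2 182 92.7 | 6 187 95.8 | 10 184 93.6 | 14 189 95.1 | 18 182 94.7 | 22 119 97.2 | 26 76 95.0 | 30 156 96.8 | 34 187 89.4 | 38 167 87.9 | 42 177 93.5 | 46 190 88.7 | 50 182 84.9 | 54 None  | 58 None  | 62 None  | 
topline v 1.6119600272126682 z [93.24680929 96.48846844]
```

send_rows --pt "0.34 -0.94 0.08 0 0 -0.75 1" --pt "0.34 -0.94 0.08 0 0 -0.75 1" --pt "0.34 -0.94 0.08 0 0 -0.75 1" --pt "0.34 -0.94 0.08 0 0 -0.75 1" --pt "0.34 -0.94 0.08 0 0 -0.75 1" --pt "0.34 -0.94 0.08 0 0 -0.75 1" --pt "0.34 -0.94 0.08 0 0 -0.75 1" --pt "0.34 -0.94 0.08 0 0 -0.75 1" --pt "0.34 -0.94 0.08 0 0 -0.75 1"

```text
time_s: 1.23
ee_pos: [386.3, 59.6, 232.0]
ee_rot: [180.0, 0.1, 112.5]
force: [-0.5, 0.9, -0.1]
gripper_width: 91.2
gripper_force: 0.0
```

send_rows --pt "0.335 -0.932 -0.08 0 0 -0.707 1" --pt "0.335 -0.932 -0.08 0 0 -0.707 1" --pt "0.335 -0.932 -0.08 0 0 -0.707 1" --pt "0.335 -0.932 -0.08 0 0 -0.707 1" --pt "0.335 -0.932 -0.08 0 0 -0.707 1" --pt "0.335 -0.932 -0.08 0 0 -0.707 1" --pt "0.335 -0.932 -0.08 0 0 -0.707 1" --pt "0.335 -0.932 -0.08 0 0 -0.707 1" --pt "0.335 -0.932 -0.08 0 0 -0.707 1" --pt "0.335 -0.932 -0.08 0 0 -0.707 1" --pt "0.335 -0.932 -0.08 0 0 -0.707 1"

```text
time_s: 2.6
ee_pos: [553.0, -400.8, 192.5]
ee_rot: [180.0, -0.0, 70.7]
force: [-0.5, -0.0, 0.0]
gripper_width: 91.3
gripper_force: 0.0
```

```bash
cat >> h.py <<'E'
from scipy.spatial.transform import Rotation as Ro
def wrist():
    s=env.state(); f=grab('wrist'); d=np.array(f['depth'],float); v,u=np.mgrid[:400,:640]
    P=np.stack([(u-f['cx'])/f['fx']*d,(v-f['cy'])/f['fy']*d,d,np.ones_like(d)],-1)@np.array(f['T_tool_cam']).T
    W=P[...,:3]@Ro.from_euler('xyz',s['ee_rot'],degrees=True).as_matrix().T+s['ee_pos']; W[d==0]=np.nan
    return s,f,W
E
python3 - <<'E'
from h import *
s,f,W=wrist(); print(s['ee_pos'],s['ee_rot'])
cv2.imwrite('pics/w1.png',f['pixels'][...,::-1])
th=np.radians(-109.4);X=np.array([np.cos(th),np.sin(th)]);Y=np.array([-X[1],X[0]])
q=(W[...,:2]-np.array([552,-404.7]))@np.stack([X,Y],1);H=W[...,2];V=f['pixels'].max(2)
j=(H>65)&(H<100)&(abs(q[...,0])<75)&(abs(q[...,1])<38)
r=cv2.minAreaRect(W[j][:,:2].astype(np.float32));print(r, np.nanpercentile(H[j],[50,99]),j.sum())
for a in range(-48,60,3):
  z=j&(H>82)&(q[...,0]>=a)&(q[...,0]<a+3)
  if z.any(): print(a,int(V[z].mean()),round(H[z].max(),1),end=' | ')
b=j&(abs(q[...,0]+2)<20)&(H>75); print('\nbody v',np.percentile(q[b][:,1],[1,99]))
for h in (75,80,85):
  z=b&(abs(H-h)<1.5); print(h,np.percentile(q[z][:,1],[3,97]))
E
```

```text
[ 553.03474168 -400.78380946  192.45078637] [ 1.79994247e+02 -2.41394541e-02  7.06979706e+01]
((546.6779174804688, -412.8527526855469), (105.83673095703125, 61.21987533569336), 70.0728988647461) [85.66430141 91.96004325] 5204
-45 157 88.2 | -42 235 91.4 | -39 241 91.1 | -36 240 90.9 | -33 161 92.9 | -30 72 93.1 | -27 102 93.0 | -24 240 91.0 | -21 241 91.4 | -18 241 90.6 | -15 242 91.5 | -12 242 91.2 | -9 242 91.0 | -6 242 90.9 | -3 241 90.7 | 0 241 91.1 | 3 241 90.7 | 6 242 90.8 | 9 241 91.6 | 12 242 91.3 | 15 242 91.9 | 18 242 91.3 | 21 229 91.2 | 24 114 92.7 | 27 72 92.9 | 30 137 93.1 | 33 243 90.6 | 36 242 89.5 | 39 241 84.7 | 42 208 87.7 | 45 244 87.7 | 48 246 88.2 | 51 248 85.1 | 
body v [-26.95338389  22.77553288]
75 [-27.77465566  23.65208473]
80 [-25.49587912  21.44132665]
85 [-20.16267498  16.00323795]
```

View pics/w1.png

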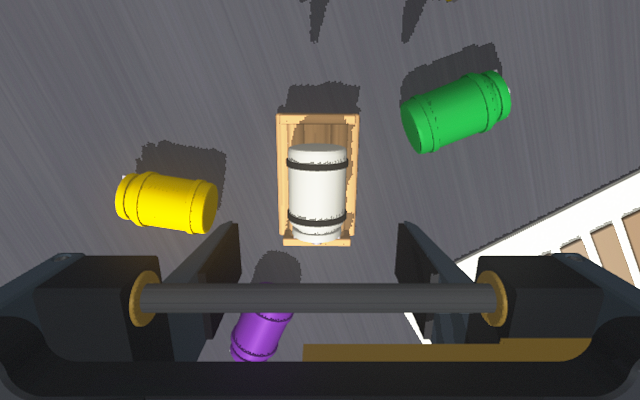

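The wrist view shows the white jar in its rack at (317,190), with the gripper yaw aligned to it; the yellow, green and purple decoys lie clear. The lateral correction is about 1–2 mm, so I'm descending.

send_rows --pt "-0.002 0 -0.09 0 0 0 1" --pt "-0.003 0 -0.18 0 0 0 1" --pt "-0.003 0 -0.24 0 0 0 1" --pt "-0.003 0 -0.27 0 0 0 1" --pt "-0.003 0 -0.285 0 0 0 1" --pt "-0.003 0 -0.298 0 0 0 1" --pt "-0.003 0 -0.298 0 0 0 1" --pt "-0.003 0 -0.298 0 0 0 1"

```text
time_s: 3.65
ee_pos: [551.7, -403.2, 43.7]
ee_rot: [179.9, 0.0, 70.6]
force: [0.9, -0.7, 0.9]
gripper_width: 91.1
gripper_force: 0.0
```

send_rows --pt "0 0 0 0 0 0 -0.2" --pt "0 0 0 0 0 0 -0.5" --pt "0 0 0 0 0 0 -0.5" --pt "0 0 0 0 0 0 -0.5" --pt "0 0 0 0 0 0 -0.5" --pt "0 0 0 0 0 0 -0.5" --pt "0 0 0 0 0 0 -0.5" --pt "0 0 0 0 0 0 -0.5" --squeeze 35

```text
time_s: 4.65
ee_pos: [551.2, -402.8, 42.9]
ee_rot: [-180.0, 0.0, 70.6]
force: [-1.1, 0.1, 0.6]
gripper_width: 57.9
gripper_force: 34.6
```

send_rows --pt "0 0 0.01 0 0 0 -0.5" --pt "0 0 0.03 0 0 0 -0.5" --pt "0 0 0.06 0 0 0 -0.5" --pt "0 0 0.11 0 0 0 -0.5" --pt "0 0 0.18 0 0 0 -0.5" --pt "0 0 0.25 0 0 0 -0.5" --pt "0 0 0.3 0 0 0 -0.5" --pt "0 0 0.3 0 0 0 -0.5" --pt "0 0 0.3 0 0 0 -0.5"

```text
time_s: 5.78
ee_pos: [550.7, -402.3, 191.8]
ee_rot: [-179.9, -0.0, 70.6]
force: [-0.5, 0.4, -7.2]
gripper_width: 57.6
gripper_force: 34.0
```

send_rows --pt "-0.005 0.02 0.03 0 0 0.03 -0.5" --pt "-0.02 0.1 0.06 0 0 0.1 -0.5" --pt "-0.04 0.2 0.06 0 0 0.2 -0.5" --pt "-0.06 0.3 0.06 0 0 0.3 -0.5" --pt "-0.08 0.4 0.06 0 0 0.4 -0.5" --pt "-0.095 0.49 0.06 0 0 0.47 -0.5" --pt "-0.1 0.53 0.06 0 0 0.5 -0.5" --pt "-0.102 0.546 0.06 0 0 0.505 -0.5" --pt "-0.102 0.546 0.06 0 0 0.505 -0.5" --pt "-0.102 0.546 0.06 0 0 0.505 -0.5"

```text
time_s: 7.02
ee_pos: [500.6, -130.9, 222.8]
ee_rot: [-180.0, 0.0, 100.8]
force: [-0.6, -0.3, -7.4]
gripper_width: 57.8
gripper_force: 34.0
```

```bash
python3 - <<'E'
from h import *
s,f,W=wrist(); print(s['ee_pos'],s['ee_rot'])
cv2.imwrite('pics/w2.png',f['pixels'][...,::-1])
th=np.radians(-79.1);X=np.array([np.cos(th),np.sin(th)]);Y=np.array([-X[1],X[0]])
q=(W[...,:2]-np.array([517.2,-3.2]))@np.stack([X,Y],1);H=W[...,2];V=f['pixels'].max(2)
u,v=q[...,0],q[...,1]
def ext(m,n):
  a=q[m]; print(n,len(a),'u',np.percentile(a[:,0],[1,5,95,99]).round(1) if len(a) else '','v',np.percentile(a[:,1],[1,5,50,95,99]).round(1) if len(a) else '', 'px',[x.mean().round() for x in np.nonzero(m)[::-1]])
for sg in (1,-1):
  m=(sg*v>5)&(sg*v<42)&(H>52)&(H<62)&(u>-90)&(u<80); ext(m,'rol')
  for a in (-80,-50,-20,10,40):
    z=m&(u>a)&(u<a+30)
    if z.sum()>20: print('   ',a,np.percentile(v[z],[2,50,98]).round(1))
ext((H>100)&(H<113)&(u>80)&(u<115)&(abs(v)<90),'endplate')
ext((H>135)&(H<160)&(u>55)&(u<180)&(abs(v)<25),'pawl')
ext((H>155)&(H<175)&(u<-150)&(u>-230)&(abs(v)<60),'handle')
ext((H>121)&(H<133)&(u<-60)&(u>-300)&(abs(v)<100),'guard')
E
```

```text
[ 500.62240398 -130.92277052  222.77416666] [-1.79999244e+02  3.76803683e-02  1.00823381e+02]
rol 2789 u [-55.1 -50.3  75.7  79.7] v [10.3 11.5 20.3 30.5 33.9] px [np.float64(376.0), np.float64(70.0)]
    -80 [10.9 20.  30.7]
    -50 [10.9 20.1 30.9]
    -20 [10.6 20.  30.8]
    10 [11.1 20.4 31. ]
    40 [11.3 20.5 31.2]
rol 2779 u [-54.9 -50.2  75.6  79.6] v [-35.4 -34.2 -25.1 -15.4 -12.8] px [np.float64(333.0), np.float64(70.0)]
    -80 [-34.3 -24.9 -15.2]
    -50 [-35.1 -25.2 -15.1]
    -20 [-35.  -25.  -15.1]
    10 [-34.9 -25.3 -14.7]
    40 [-34.8 -25.1 -14.9]
endplate 106 u [88.6 88.7 89.2 89.2] v [-73.9 -56.5 -11.2  72.6  77.7] px [np.float64(361.0), np.float64(155.0)]
pawl 913 u [ 78.4  78.9 136.3 143.6] v [-11.7 -10.8   2.4  14.6  15.7] px [np.float64(366.0), np.float64(172.0)]
handle 0 u  v  px [np.float64(nan), np.float64(nan)]
guard 0 u  v  px [np.float64(nan), np.float64(nan)]<stdin>:8: RuntimeWarning: Mean of empty slice.
  ret = ret.dtype.type(ret / rcount)
```

View pics/w2.png

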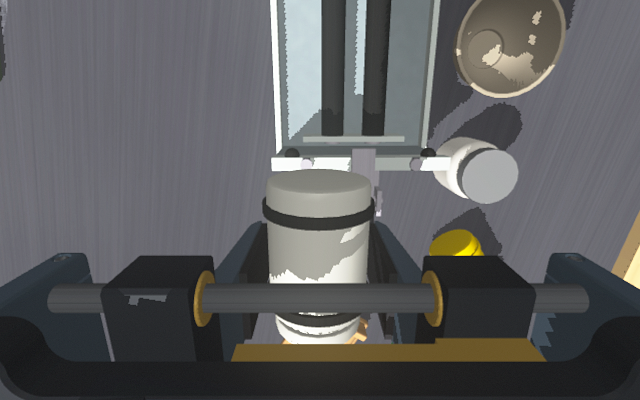

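The wrist view shows the held jar at (318,225), level and aligned with the rollers (columns 333 and 376), the end plate at row 160, and the tub at (485,175). I'll check the jar's offset in the hand using the same camera.

```bash
python3 - <<'E'
from h import *
f=dict(np.load('wrist.npz')); d=f['depth'].astype(float); v,u=np.mgrid[:400,:640]
P=(np.stack([(u-f['cx'])/f['fx']*d,(v-f['cy'])/f['fy']*d,d,np.ones_like(d)],-1)@f['T_tool_cam'].T)[...,:3]
m=(abs(P[...,1])<45)&(P[...,2]>-60)&(P[...,2]<0)&(d>0)&(v<265)&(v>165)&(u>255)&(u<385)
a=P[m]; 
for x0 in range(0,70,5):
  z=a[abs(a[:,0]-x0)<2.5]
  if len(z)>10: 
    t=z[z[:,2]<np.percentile(z[:,2],30)]; print(x0,len(z),'y',np.percentile(z[:,1],[1,99]).round(1),'zmin',z[:,2].min().round(1),'ytop',t[:,1].mean().round(1))
t=a[(a[:,0]<45)&(a[:,2]<-35)]
A=np.c_[2*t[:,1],2*t[:,2],np.ones(len(t))]; s=np.linalg.lstsq(A,(t[:,1]**2+t[:,2]**2),rcond=None)[0]; print('circle y,z,r',s[:2],np.sqrt(s[2]+s[0]**2+s[1]**2))
E
```

```text
0 362 y [-29.4  28.9] zmin -44.6 ytop -0.3
5 967 y [-29.4  28.8] zmin -53.6 ytop -0.6
10 1085 y [-29.4  28.8] zmin -59.6 ytop 0.4
15 1432 y [-32.4  32. ] zmin -59.6 ytop 4.7
20 901 y [-33.8  35.2] zmin -49.8 ytop 0.6
25 947 y [-29.9  29.2] zmin -50.1 ytop 0.1
30 1277 y [-30.8  30.3] zmin -50.3 ytop -0.0
35 1030 y [-27.8  27.3] zmin -48.8 ytop 0.1
40 2606 y [-27.   26.8] zmin -47.8 ytop -0.2
circle y,z,r [  0.77090939 -31.64465198] 19.98820119587305
```

send_rows --pt "0.006 0.05 0 0 0 0 -0.5" --pt "0.014 0.13 0 0 0 0 -0.5" --pt "0.023 0.2 0 0 0 0 -0.5" --pt "0.028 0.245 -0.02 0 0 0 -0.5" --pt "0.0285 0.254 -0.08 0 0 0 -0.5" --pt "0.0285 0.254 -0.16 0 0 0 -0.5" --pt "0.0285 0.254 -0.22 0 0 0 -0.5" --pt "0.0285 0.254 -0.26 0 0 0 -0.5" --pt "0.0285 0.254 -0.28 0 0 0 -0.5" --pt "0.0285 0.254 -0.29 0 0 0 -0.5" --pt "0.0285 0.254 -0.29 0 0 0 -0.5" --pt "0.0285 0.254 -0.29 0 0 0 -0.5" --pt "0.0285 0.254 -0.29 0 0 0 -0.5"

```text
time_s: 8.7
ee_pos: [515.0, -2.8, 78.5]
ee_rot: [179.9, 0.0, 100.9]
force: [0.2, -0.3, -6.0]
gripper_width: 57.6
gripper_force: 34.0
```

send_rows --pt "0 0 -0.008 0 0 0 -0.5" --pt "0 0 -0.014 0 0 0 -0.5" --pt "0 0 -0.018 0 0 0 -0.5" --pt "0 0 -0.021 0 0 0 -0.5" --pt "0 0 -0.023 0 0 0 -0.5" --pt "0 0 -0.025 0 0 0 -0.5" --pt "0 0 -0.026 0 0 0 -0.5" --pt "0 0 -0.026 0 0 0 -0.5"

```text
time_s: 9.7
ee_pos: [515.5, -2.8, 66.1]
ee_rot: [179.9, 0.0, 100.9]
force: [-0.5, 0.2, 5.5]
gripper_width: 58.2
gripper_force: 35.0
```

Contact is at the expected seat height (axis 66+17 = 83 mm). Now opening gently.

send_rows --pt "0 0 0.001 0 0 0 -0.5" --pt "0 0 0.001 0 0 0 0.25" --pt "0 0 0.001 0 0 0 0.35" --pt "0 0 0.001 0 0 0 0.5" --pt "0 0 0.001 0 0 0 0.7" --pt "0 0 0.001 0 0 0 1" --pt "0 0 0.001 0 0 0 1" --pt "0 0 0.001 0 0 0 1" --pt "0 0 0.001 0 0 0 1" --squeeze 10

```text
time_s: 10.82
ee_pos: [514.6, -2.8, 65.4]
ee_rot: [180.0, 0.0, 100.9]
force: [0.7, 0.2, -0.1]
gripper_width: 91.5
gripper_force: 0.0
```

send_rows --pt "0 0 0.02 0 0 0 1" --pt "0 0 0.08 0 0 0 1" --pt "0 0 0.18 0 0 0 1" --pt "0 0 0.28 0 0 0 0.5" --pt "0 0 0.34 0 0 0 -1" --pt "-0.01 0.05 0.35 0 0 0 -1" --pt "-0.03 0.16 0.35 0 0 0 -1" --pt "-0.05 0.27 0.35 0 0 0 -1" --pt "-0.073 0.37 0.35 0 0 0 -1" --pt "-0.086 0.43 0.35 0 0 0 -1" --pt "-0.086 0.454 0.35 0 0 0 -1" --pt "-0.086 0.454 0.35 0 0 0 -1" --pt "-0.086 0.454 0.35 0 0 0 -1"

```text
time_s: 12.45
ee_pos: [471.9, 223.1, 240.5]
ee_rot: [180.0, 0.0, 100.8]
force: [-0.2, -0.5, 0.6]
gripper_width: 0.7
gripper_force: 0.0
```

```bash
python3 - <<'E'
from h import *
s,f,W=wrist(); t=grab('top'); Wt=pts(t); print(s['ee_pos'],s['ee_rot'],s['force'],s['gripper_width'])
cv2.imwrite('pics/c3.png',np.hstack([f['pixels'][:,100:500],cv2.resize(t['pixels'][165:285,180:345],(400,400))])[...,::-1])
th=np.radians(-79.1);X=np.array([np.cos(th),np.sin(th)]);Y=np.array([-X[1],X[0]])
for n,W,F in(('w',W,f),('t',Wt,t)):
  q=(W[...,:2]-np.array([517.2,-3.2]))@np.stack([X,Y],1);H=W[...,2];u,v=q[...,0],q[...,1];V=F['pixels'].max(2)
  for nm,m in (('handle',(H>158)&(H<175)&(u<-150)&(u>-215)&(abs(v)<60)&(V<110)),('jar',(H>90)&(H<118)&(abs(u)<70)&(abs(v)<34)),('jarwhite',(H>107)&(H<117)&(abs(u)<70)&(abs(v)<34)&(V>120))):
    a=q[m]
    if len(a)>5: print(n,nm,len(a),'u',np.percentile(a[:,0],[1,50,99]).round(1),'v',np.percentile(a[:,1],[1,50,99]).round(1),'H',np.percentile(H[m],[50,98]).round(1))
  r=cv2.minAreaRect(W[(H>90)&(H<118)&(abs(u)<70)&(abs(v)<34)][:,:2].astype(np.float32)); print(r)
E
```

```text
[471.87014833 223.0667452  240.4724336 ] [1.79995819e+02 3.63432972e-02 1.00823972e+02] [-0.18175966 -0.49507224  0.61774395] 0.6948566202902005
w handle 773 u [-194.7 -191.3 -185.2] v [-50.3  -1.7  46.9] H [165.1 167.1]
w jar 81 u [-43.3 -36.  -31.7] v [-11.6  -3.    4.2] H [112.3 114. ]
w jarwhite 61 u [-41.2 -34.8 -31.7] v [-11.6  -3.    4.2] H [112.6 114. ]
((506.3690490722656, 33.127437591552734), (15.930034637451172, 11.82962703704834), 12.470935821533203)
t handle 137 u [-193.1 -187.  -182. ] v [-48.1  -1.4  46.8] H [166.  170.2]
t jar 584 u [-40.5   5.6  56.4] v [-27.5  -2.5  28.9] H [108.6 116.6]
t jarwhite 290 u [-40.3   2.3  52.2] v [-22.1  -0.   19.9] H [111.4 116.5]
((519.9465942382812, -13.63815689086914), (59.29609680175781, 105.10904693603516), 10.983176231384277)
```

View pics/c3.png

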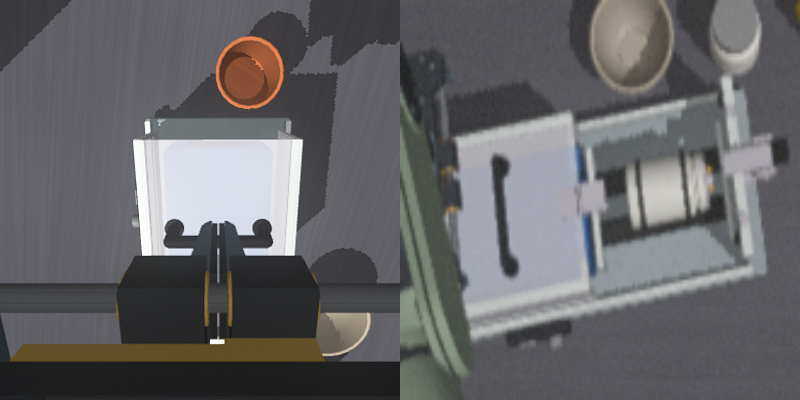

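The jar lies level and centred on the rollers (right crop 665,195), and the closed fingers are behind the handle bar (left crop 218,235). I'll descend behind the bar, then push.

send_rows --pt "0 0 -0.06 0 0 0 -1" --pt "0 0 -0.13 0 0 0 -1" --pt "0 0 -0.18 0 0 0 -1" --pt "0 0 -0.197 0 0 0 -1" --pt "0 0 -0.197 0 0 0 -1" --pt "0 0 -0.197 0 0 0 -1"

```text
time_s: 13.3
ee_pos: [472.5, 224.4, 143.0]
ee_rot: [179.9, -0.0, 100.9]
force: [-0.2, 0.2, -0.5]
gripper_width: 0.3
gripper_force: 0.0
```

send_rows --pt "0.0008 -0.004 0 0 0 0 -1" --pt "0.0015 -0.008 0 0 0 0 -1" --pt "0.0023 -0.012 0 0 0 0 -1" --pt "0.003 -0.016 0 0 0 0 -1" --pt "0.0038 -0.02 0 0 0 0 -1" --pt "0.0045 -0.0235 0 0 0 0 -1" --pt "0.0053 -0.0275 0 0 0 0 -1" --pt "0.006 -0.0314 0 0 0 0 -1" --pt "0.0068 -0.0353 0 0 0 0 -1" --pt "0.0076 -0.0393 0 0 0 0 -1" --pt "0.0087 -0.045 0 0 0 0 -1" --pt "0.0098 -0.051 0 0 0 0 -1"

```text
time_s: 14.8
ee_pos: [476.4, 199.4, 142.1]
ee_rot: [180.0, -0.1, 100.9]
force: [-1.1, 3.1, 1.4]
gripper_width: 0.4
gripper_force: 1.4
```

send_rows --pt "0.001 -0.005 0 0 0 0 -1" --pt "0.0025 -0.013 0 0 0 0 -1" --pt "0.0045 -0.0235 0 0 0 0 -1" --pt "0.007 -0.036 0 0 0 0 -1" --pt "0.0095 -0.049 0 0 0 0 -1" --pt "0.012 -0.062 0 0 0 0 -1" --pt "0.0145 -0.075 0 0 0 0 -1" --pt "0.017 -0.088 0 0 0 0 -1" --pt "0.0195 -0.101 0 0 0 0 -1" --pt "0.022 -0.114 0 0 0 0 -1" --pt "0.0245 -0.127 0 0 0 0 -1" --pt "0.027 -0.14 0 0 0 0 -1" --pt "0.0295 -0.153 0 0 0 0 -1" --pt "0.032 -0.166 0 0 0 0 -1" --pt "0.0345 -0.179 0 0 0 0 -1" --pt "0.037 -0.192 0 0 0 0 -1" --pt "0.039 -0.203 0 0 0 0 -1" --pt "0.041 -0.212 0 0 0 0 -1" --pt "0.042 -0.218 0 0 0 0 -1" --pt "0.043 -0.223 0 0 0 0 -1"

```text
time_s: 17.3
ee_pos: [498.1, 86.8, 141.9]
ee_rot: [180.0, 0.0, 100.9]
force: [-0.6, 3.4, 1.3]
gripper_width: 0.6
gripper_force: 1.5
```

send_rows --pt "0.0007 -0.0035 0 0 0 0 -1" --pt "0.0014 -0.007 0 0 0 0 -1" --pt "0.002 -0.0105 0 0 0 0 -1" --pt "0.0027 -0.014 0 0 0 0 -1" --pt "0.0034 -0.0175 0 0 0 0 -1" --pt "0.004 -0.021 0 0 0 0 -1" --pt "0.0047 -0.0245 0 0 0 0 -1" --pt "0.0054 -0.028 0 0 0 0 -1" --pt "0.006 -0.0315 0 0 0 0 -1" --pt "0.0067 -0.035 0 0 0 0 -1" --pt "0.0074 -0.0385 0 0 0 0 -1" --pt "0.008 -0.042 0 0 0 0 -1" --pt "0.0087 -0.0455 0 0 0 0 -1" --pt "0.0094 -0.049 0 0 0 0 -1" --pt "0.01 -0.0525 0 0 0 0 -1" --pt "0.0107 -0.056 0 0 0 0 -1" --pt "0.0114 -0.0595 0 0 0 0 -1"

```text
time_s: 19.42
ee_pos: [503.7, 57.3, 141.9]
ee_rot: [180.0, 0.0, 100.9]
force: [1.3, 3.7, 1.3]
gripper_width: 0.7
gripper_force: 1.4
```

send_rows --pt "0.0006 -0.003 0 0 0 0 -1" --pt "0.0012 -0.006 0 0 0 0 -1" --pt "0.0017 -0.009 0 0 0 0 -1" --pt "0.0023 -0.012 0 0 0 0 -1" --pt "0.0029 -0.015 0 0 0 0 -1" --pt "0.0035 -0.018 0 0 0 0 -1" --pt "0.004 -0.021 0 0 0 0 -1" --pt "0.0046 -0.024 0 0 0 0 -1"

```text
time_s: 20.42
ee_pos: [505.7, 47.3, 142.0]
ee_rot: [180.0, -0.2, 100.8]
force: [0.0, 8.6, 2.5]
gripper_width: 0.5
gripper_force: 3.5
```

send_rows --pt "0.0006 -0.003 0 0 0 0 -1" --pt "0.0012 -0.006 0 0 0 0 -1" --pt "0.0017 -0.009 0 0 0 0 -1" --pt "0.0023 -0.012 0 0 0 0 -1"

```text
time_s: 20.92
ee_pos: [506.8, 41.4, 142.0]
ee_rot: [180.0, -0.2, 100.8]
force: [0.2, 8.5, 2.7]
gripper_width: 0.4
gripper_force: 3.5
```

send_rows --pt "0.0005 -0.0025 0 0 0 0 -1" --pt "0.001 -0.005 0 0 0 0 -1" --pt "0.0014 -0.0075 0 0 0 0 -1" --pt "0.0019 -0.01 0 0 0 0 -1"

```text
time_s: 21.42
ee_pos: [507.8, 36.4, 142.0]
ee_rot: [180.0, -0.2, 100.8]
force: [0.3, 9.3, 3.0]
gripper_width: 0.7
gripper_force: 3.5
```

send_rows --pt "0.0004 -0.002 0 0 0 0 -1" --pt "0.0008 -0.004 0 0 0 0 -1" --pt "0.0012 -0.006 0 0 0 0 -1"

```text
time_s: 21.8
ee_pos: [508.4, 33.4, 141.9]
ee_rot: [180.0, -0.2, 100.8]
force: [-0.6, 8.5, 2.3]
gripper_width: 0.5
gripper_force: 3.5
```

send_rows --pt "0.0004 -0.002 0 0 0 0 -1" --pt "0.0008 -0.004 0 0 0 0 -1" --pt "0.0012 -0.006 0 0 0 0 -1"

```text
time_s: 22.18
ee_pos: [508.9, 30.4, 142.0]
ee_rot: [180.0, -0.2, 100.8]
force: [0.3, 8.4, 2.4]
gripper_width: 0.6
gripper_force: 3.6
```

send_rows --pt "0.0004 -0.002 0 0 0 0 -1" --pt "0.0008 -0.004 0 0 0 0 -1"

```text
time_s: 22.42
ee_pos: [509.3, 28.5, 142.0]
ee_rot: [180.0, -0.2, 100.8]
force: [0.2, 8.5, 2.3]
gripper_width: 0.3
gripper_force: 3.6
```

send_rows --pt "0.0004 -0.002 0 0 0 0 -1" --pt "0.0008 -0.004 0 0 0 0 -1"

```text
time_s: 22.68
ee_pos: [509.9, 25.0, 141.9]
ee_rot: [180.0, -0.1, 100.9]
force: [0.3, 5.9, 1.6]
gripper_width: 0.8
gripper_force: 2.6
```

send_rows --pt "0.0004 -0.002 0 0 0 0 -1" --pt "0.0008 -0.004 0 0 0 0 -1"

```text
time_s: 22.92
ee_pos: [510.2, 23.6, 141.9]
ee_rot: [-180.0, -0.2, 100.8]
force: [0.4, 7.3, 2.6]
gripper_width: 0.6
gripper_force: 3.1
```

send_rows --pt "0.0004 -0.002 0 0 0 0 -1" --pt "0.0004 -0.002 0 0 0 0 -1"

```text
time_s: 23.18
ee_pos: [510.4, 22.5, 141.9]
ee_rot: [180.0, -0.1, 100.8]
force: [0.1, 6.7, 1.4]
gripper_width: 0.4
gripper_force: 3.0
```

send_rows --pt "0.0004 -0.002 0 0 0 0 -1" --pt "0.0004 -0.002 0 0 0 0 -1"

```text
time_s: 23.42
ee_pos: [510.5, 22.4, 141.9]
ee_rot: [180.0, -0.2, 100.8]
force: [-0.9, 9.3, 2.1]
gripper_width: 0.7
gripper_force: 3.8
```

send_rows --pt "0.0004 -0.002 0 0 0 0 -1" --pt "0.0004 -0.002 0 0 0 0 -1"

```text
time_s: 23.68
ee_pos: [510.5, 22.1, 142.0]
ee_rot: [180.0, -0.3, 100.8]
force: [-0.2, 11.7, 2.5]
gripper_width: 0.5
gripper_force: 4.5
```

send_rows --pt "0.0004 -0.002 0 0 0 0 -1" --pt "0.0004 -0.002 0 0 0 0 -1"

```text
time_s: 23.92
ee_pos: [510.6, 21.6, 142.0]
ee_rot: [-180.0, -0.4, 100.8]
force: [0.0, 12.7, 3.3]
gripper_width: 0.8
gripper_force: 5.1
```

send_rows --pt "0.0004 -0.002 0 0 0 0 -1" --pt "0.0004 -0.002 0 0 0 0 -1"

```text
time_s: 24.18
ee_pos: [510.7, 21.0, 142.3]
ee_rot: [180.0, -0.4, 100.8]
force: [-2.0, 13.6, 5.5]
gripper_width: 0.8
gripper_force: 5.7
```

```bash
python3 - <<'E'
from h import *
s=env.state(); print(s['ee_pos'],s['force'])
f=grab('scene'); cv2.imwrite('pics/s4.png',cv2.resize(f['pixels'][155:255,290:450],(800,500),interpolation=cv2.INTER_CUBIC)[...,::-1])
E
```

```text
[510.66897029  20.97414769 142.25869208] [-1.98782774 13.57948455  5.51092694]
```

View pics/s4.png

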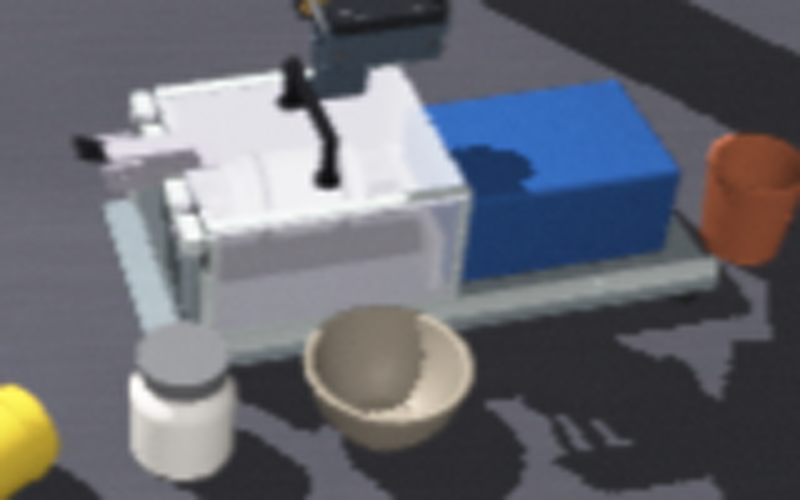

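The guard is up against the end plate at (180,200), with the bowl, tub and cup untouched. Pressing slightly further.

send_rows --pt "0.0003 -0.0015 0 0 0 0 -1" --pt "0.0003 -0.0015 0 0 0 0 -1"

```text
time_s: 24.48
ee_pos: [510.8, 20.7, 142.3]
ee_rot: [180.0, -0.5, 100.8]
force: [-1.1, 15.0, 5.1]
gripper_width: 0.3
gripper_force: 6.0
```

send_rows --pt "0.0001 -0.0007 0 0 0 0 -1" --pt "0.0002 -0.001 0 0 0 0 -1" --pt "0.0002 -0.001 0 0 0 0 -1"

```text
time_s: 24.85
ee_pos: [510.8, 20.3, 142.5]
ee_rot: [180.0, -0.5, 100.8]
force: [-2.2, 15.0, 6.9]
gripper_width: 0.2
gripper_force: 6.3
```

```bash
python3 - <<'E'
from h import *
s=env.state(); print(s['ee_pos'],s['force'])
th=np.radians(-79.1);X=np.array([np.cos(th),np.sin(th)]);Y=np.array([-X[1],X[0]])
old=dict(np.load('top.npz'))
for n,F in(('old',old),('new',grab('top'))):
  W=pts(F); q=(W[...,:2]-np.array([517.2,-3.2]))@np.stack([X,Y],1);H=W[...,2];u,v=q[...,0],q[...,1]
  for a in range(60,150,10):
    m=(u>a)&(u<a+10)&(abs(v)<9)&(H>115)&(H<180); print(n,a,m.sum(),np.nanmedian(H[m]).round(1) if m.any() else '',end=' | ')
  print()
E
```

```text
[510.81018116  20.27693881 142.54562678] [-2.17534403 15.04990212  6.90149025]
old 60 0  | old 70 3 139.9 | old 80 22 142.0 | old 90 23 141.7 | old 100 24 142.6 | old 110 25 141.8 | old 120 24 143.7 | old 130 20 142.4 | old 140 23 146.5 | 
new 60 21 128.1 | new 70 23 127.9 | new 80 23 143.0 | new 90 20 142.2 | new 100 24 141.6 | new 110 22 141.9 | new 120 21 141.6 | new 130 21 142.0 | new 140 21 146.2 |
```

Pawl height is back to its original 142–143 mm, so it looks dropped. I'll back off and check that the guard holds.

send_rows --pt "-0.001 0.005 0 0 0 0 -1" --pt "-0.002 0.01 0 0 0 0 -1" --pt "-0.004 0.02 0 0 0 0 -1" --pt "-0.008 0.04 0 0 0 0 -1" --pt "-0.012 0.06 0 0 0 0 -1" --pt "-0.012 0.06 0.02 0 0 0 -1" --pt "-0.012 0.06 0.1 0 0 0 -1" --pt "-0.012 0.06 0.2 0 0 0 -1" --pt "-0.012 0.1 0.26 0 0 0 -1" --pt "-0.03 0.2 0.26 0 0 0 -1" --pt "-0.06 0.3 0.26 0 0 0 -1" --pt "-0.06 0.36 0.26 0 0 0 -1" --pt "-0.06 0.36 0.26 0 0 0 -1"

```text
time_s: 26.52
ee_pos: [481.6, 197.6, 272.4]
ee_rot: [180.0, 0.0, 101.1]
force: [0.2, -1.5, 0.3]
gripper_width: 0.7
gripper_force: 0.0
```

```bash
python3 - <<'E'
from h import *
s=env.state(); print(s['ee_pos'],s['force'])
th=np.radians(-79.1);X=np.array([np.cos(th),np.sin(th)]);Y=np.array([-X[1],X[0]])
old=dict(np.load('top.npz')); new=grab('top')
for n,F in(('push',old),('free',new)):
  W=pts(F); q=(W[...,:2]-np.array([517.2,-3.2]))@np.stack([X,Y],1);H=W[...,2];u,v=q[...,0],q[...,1]
  V=F['pixels'].max(2)
  m=(H>158)&(H<172)&(u>-20)&(u<20)&(abs(v)<55)&(V<110); print(n,'handle',m.sum(),np.nanmedian(u[m]),[np.median(x) for x in np.nonzero(m)])
  for a in range(60,150,10):
    m=(u>a)&(u<a+10)&(abs(v)<9)&(H>115)&(H<180); print(a,np.nanmedian(H[m]).round(1) if m.any() else '',end=' | ')
  print()
dif=cv2.absdiff(old['pixels'],new['pixels']).max(2)
print('diff in latch area',dif[185:260,305:345].max(), 'registration')
a=np.hstack([cv2.resize(F['pixels'][175:270,245:345],(400,380),interpolation=cv2.INTER_CUBIC) for F in(old,new)])
cv2.imwrite('pics/c5.png',a[...,::-1])
E
```

```text
[481.63102775 197.58230444 272.35397052] [ 0.17713342 -1.51988271  0.30958597]
push handle 0 nan [np.float64(nan), np.float64(nan)]
60 128.1 | 70 127.9 | 80 143.0 | 90 142.2 | 100 141.6 | 110 141.9 | 120 141.6 | 130 142.0 | 140 146.2 | 
free handle 125 -5.630288568539423 [np.float64(218.0), np.float64(284.0)]
60 128.1 | 70 128.8 | 80 142.3 | 90 143.5 | 100 141.6 | 110 142.9 | 120 142.1 | 130 143.3 | 140 147.2 | 
diff in latch area 62 registration
  return np.nanmean(a, axis, out=out, keepdims=keepdims)
  return _methods._mean(a, axis=axis, dtype=dtype,
  ret = ret.dtype.type(ret / rcount)
```

View pics/c5.png

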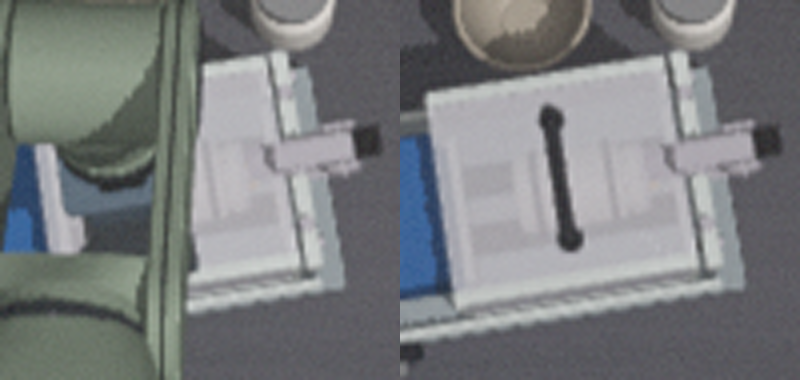

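Right crop: the guard is closed over the jar, with the handle at (560,180) and the pawl over the striker at (680,155). A sub-pixel comparison of guard edge pushed versus free will settle whether it sprang back.

```bash
python3 - <<'E'
from h import *
old=dict(np.load('top.npz')) 
import glob
# 'old' pushed frame is only in crop c5 (left half) ; compare halves
a=cv2.imread('pics/c5.png'); L,R=a[:,:400],a[:,400:]
g=[cv2.cvtColor(x,cv2.COLOR_BGR2GRAY).astype(np.float32) for x in(L,R)]
for nm,(y0,y1,x0,x1) in dict(guard_jar=(140,230,205,265),guard_front_top=(75,140,225,272),guard_low=(180,265,215,290),pan=(60,260,300,345),pawl=(120,180,300,385)).items():
  w=cv2.createHanningWindow((x1-x0,y1-y0),cv2.CV_32F)
  print(nm,cv2.phaseCorrelate(g[0][y0:y1,x0:x1],g[1][y0:y1,x0:x1],w))
f=grab('scene'); s=env.state()
cv2.imwrite('pics/s6.png',cv2.resize(f['pixels'][155:255,290:450],(800,500),interpolation=cv2.INTER_CUBIC)[...,::-1])
A=cv2.imread('pics/s4.png',0).astype(np.float32);B=cv2.imread('pics/s6.png',0).astype(np.float32)
for nm,(y0,y1,x0,x1) in dict(guardfront=(200,330,190,300),guardback=(120,290,395,490),handle_end=(130,200,300,360),bowl=(310,450,300,480)).items():
  w=cv2.createHanningWindow((x1-x0,y1-y0),cv2.CV_32F); print(nm,cv2.phaseCorrelate(A[y0:y1,x0:x1],B[y0:y1,x0:x1],w))
E
```

```text
guard_jar ((0.07931659088355403, -0.061773399699170284), 0.6675191229361075)
guard_front_top ((0.5143495984185122, 0.2848523106462295), 0.5379355602242328)
guard_low ((0.49482892427855063, 0.016844353716834348), 0.9934603587962964)
pan ((0.47751924976205373, -0.009824490687563525), 0.9359538735283746)
pawl ((-0.0008997989471666301, 0.007367380571128734), 0.8431673798737702)
guardfront ((0.06215770125407971, 0.5129918659543335), 0.843202038988655)
guardback ((0.1534464431525464, 0.27615260617564275), 0.3781534319674527)
handle_end ((0.06953592139549869, -0.04594825991507889), 0.5995146658685472)
bowl ((-0.015288695194470847, 0.003678573061066004), 1.1292909916536307)
```

```bash
python3 -c "
from workcell import env; print(env.job_done())"
```

```text
the job is handed in; nothing more can be done
None
```

The jar is lying level along the middle of the rollers and the guard is shut. It took a slow push of about 15 N and didn't spring back after I let go, so I judge it latched. The bowl, cup and tub were left alone, and the job is handed in, though no verdict came back.

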